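Cover the spice mill and hold its dead-man key at slow speed

TASK

Put the loose metal cover on the spice mill's bowl so that it sits seated and level, and let go of it. Only then press the mill's spring-loaded key with the fingers until its stem has sunk so far that the top edge of the black collar round it stands in the stem's green band (slow speed), never down into the red, and keep it there for at least two seconds; finish while still holding the key down in the green. Leave the other things on the table where they are.

Things in the scene. Friction and masses are not known exactly. Their poses are not given: they have to be found in the camera images.
- cover_knob (a point): Point on the axis of the cover's round red knob (30 mm diameter, 40 mm tall, straight-sided, upright at the cover's centre), 23 mm above the disc's top face: the knob's top is 17 mm higher, the disc's underside 28 mm lower, the plug's underside 36 mm lower. z axis up along the knob.
- mill_rim (a point): Centre of the open mouth of the spice mill's steel bowl, at the rim's height (100 mm above the table); bowl 112 mm outside, 100 mm inside diameter. Seated, the cover's disc rests on the rim, its plug inside, and cover_knob is 28 mm above this point. The mill is a fixed blue housing 220 x 124 mm, 56 mm high; its x axis points from the key to the bowl, z up.
- key (a joint): Key travel straight down in m: 0 released (start), 0.030 fully down. Spring return: about 2 N at first movement, 5 to 6 N at 0.015, 9 N fully down. The stem under the cap has three painted bands, 10 mm each: white lowest, then green, then red. The black collar's top edge meets white from 0 to 0.010, green from 0.010 to 0.020, red above.
- key_top (a point): Centre of the top face of the key cap, 118 mm above the table when released. The cap is a black flat disc 50 mm diameter, 10 mm thick, on a 29 mm stem at the near end of the mill, 125 mm from the bowl's centre along the mill's -x; it goes straight down with the key. The collar below is 48 mm across, its top 74 mm above the table.
- cover: The loose cover, 0.16 to 0.28 kg: silver disc 118 mm diameter, 5 mm thick, red knob above, black round chamfered plug (92 mm diameter, 8 mm deep) below. Starts flat on the table on its plug, knob up. Origin at the centre of the plug's underside, 36 mm below cover_knob.
- spice_jar: Bystander, to be left alone: small spice jar with red screw cap, 45 mm diameter, 108 mm tall; origin at the centre of its underside.
- tongs: Bystander, to be left alone: steel tongs lying flat, 204 x 40 x 24 mm; origin at the centre of its underside.
- tape_roll: Bystander, to be left alone: roll of tan tape lying flat, 101 mm diameter, 18 mm high; origin at the centre of its underside.
- marker_black: Bystander, to be left alone: white felt marker with black cap, 17 x 128 x 18 mm, lying along its y axis; origin at the centre of its underside.
Not all that is in view belongs to the job. What is meant by the cover is not yellow, and is the larger of those in its own colour.

How it is judged:
By the outcome, as a careful person would: the job done as asked, in the order asked, and still so for the second after the job is handed in, while the arm keeps its last pose, push and grip.
It also fails if it takes over 51 s, if anything falls off the work surface, if the arm or the gripper's body presses on something with over 40 N, if the wrist force passes 120 N, or if a joint passes its speed limit or range.

ROBOT

A 7-joint arm with a two-finger parallel gripper is mounted at the origin on a cart in front of the work surface, level with it; the furniture and walls round the work are solid. World frame = base frame: x ahead of the robot, y to its left, z up, the work surface at z = 0. Lengths are in m, angles in rad, forces in N, time in s.
With the tool pointing down it reaches from about 0.4 to 0.925 m from the base axis. Payload 5.6 kg.
Tool frame: the origin (TCP) lies midway between the tips of the shut fingers; the grasp point (between the pads) lies 19 mm behind it; z points along the fingers, x is the direction in which the jaws open and shut, and the axes are right-handed (so a half turn about z gives the same grasp; the last joint's range is limited). The gripper opens to 85 mm and grips with 20 to 120 N. Pads are 22 mm wide; open, the fingers measure 114 mm over their backs; the gripper's body (76 mm by 85 mm) begins 54 mm behind the grasp point. The pads swing forward as they close: fully open they stand 13 mm farther back than shut.
Start: joints at [1.214, 0.468, -0.012, 1.603, 0.006, 1.071, -0.056], TCP at [0.201, -0.618, 0.231] pointing down, gripper open.
Joint ranges: [-2.53, 2.53], [-0.31, 2.02], [-1.57, 1.55], [0.28, 2.44], [-1.29, 4.43], [0.15, 1.84], [-2.92, 2.92]. Speed limits (rad/s): [2.57, 2.57, 3.14, 3.14, 3.14, 3.14, 3.14].

INTERFACE

Orientations are given as [roll, pitch, yaw] about the fixed x, y, z axes, in that order (R = Rz(yaw) Ry(pitch) Rx(roll)).
In Python, from bench import telemetry, vision, order, finder gives the robot as it stands. The module is installed in compiled form; this text tells all that it offers.
- The arm moves only by the tool play_rows, never from a script. Its argument "commands" is a list that holds one entry, the list of rows, each a list of 5 numbers: the opening, from 0 (shut) to 1 (fully open), then the shift along the tool's x, y, z in mm, then the turn about the tool's z in rad. In form: [[[claw, tx, ty, tz, turn], ...]]. A call has 1 to 20 rows; each row is the pose to reach, as a shift and turn from the pose commanded when the call began, along the tool's axes at that moment; what a row does not reach only later rows make up. A row lasts 1/10 s, in which the tool goes at most 50 mm and 8.59 degrees, less where a joint would pass 70% of its speed; a pose out of reach is approached as far as the arm can. A call with a gripper value outside its range is refused whole. The fingers move at their own pace and stop on an object; "newtons" is the grip in N (left out, the last holds). Time passes only in rows, so rows that repeat a pose let the fingers close. It gives the time, the measured TCP pose, the force and the opening at its end, in the units of the state.
- telemetry.read_state(): the state, without advancing time (a new reading comes with each control period).
- vision.get_image(name): name is "scene" or "top" or "wrist"; returns (picture, depth): 420x560x3 uint8, blue, green, red; 420x560 float32, m along the optical axis (not along the pixel's ray), 0 where there is no reading.
- vision.camera_info(name): a dict with "camera_matrix" (3x3 intrinsics, pixels), "R" (3x3) and "t" (3): a world point X has camera coordinates R X + t. Camera axes: x right, y down, z forward; pixel columns grow to the right and rows downward; lengths in m; the calibration is good to about 2 mm. A picture is of the moment at which its call begins: read the wrist's pose just before it. camera_info takes no time and is no camera call; for the wrist camera it gives the pose at the moment of the call.
- order.sign_off(): hands the job in, once; it reports no verdict.
Trained networks look in the newest picture that a camera, given by its name, has taken for a name from the list of things; names that differ only in an ending like _2 or _b are one class to them, and where a whole thing is asked for, a point or a joint stands for the part that bears it (a point fixed in the world has none). Each returns a list of dicts, best first, with "score" (0 to 1); they miss things now and then, are a little off and sometimes report something else, mostly with a low value. They report only what shows in the picture. A call takes as long as a camera call. They do not tell look-alikes from the thing itself.
- finder.trace(camera, name): "mask" (420x560 bool, what is visible of it) and "centre" ([row, column] in pixels, amid what is visible of it).
The state is a dict: "clock": time; "q": joint angles; "qd": joint speeds; "joint_efforts": joint torques, N m; "tool_pos": TCP position; "tool_rot": TCP orientation; "contact_force": force on the tool from outside, world axes, zero at the start; "wrist_torque": the same for the moment, N m; "width": finger opening in m.
Only numpy, scipy, OpenCV 4.12 (cv2) and the standard library are available. Lean on these libraries where they do the work, as an engineer would, in place of code of your own. Each camera call takes 0.05 s, during which the arm holds its last target.

## Working session

There is one attempt and no reset: what is moved stays moved. The work goes in short steps, Python scripts to look and compute and a tool call to move; the robot and the scene stay as the last step left them, time stands still between calls to the robot, and variables do not carry over. Pictures are saved under pics/ and viewed, and the job is handed in when it is done.

Besides the shell and the picture viewer there is one more tool, called after "Emit:" in YAML: its name, and indented under it one key for each argument. play_rows: Moves the arm, as the interface text tells. Its arguments: {"type":"object","properties":{"commands":{"type":"array"},"newtons":{"type":"number"}},"required":["commands"]}

```bash
mkdir -p pics; ls
cat > h.py <<'E'
from bench import telemetry, vision, order, finder
import numpy as np, cv2
def save(n,im): cv2.imwrite('pics/'+n+'.png',im)
def world(cam,info,u,v,d):
    K=np.array(info['camera_matrix']);R=np.array(info['R']);t=np.array(info['t'])
    u=np.asarray(u,float);v=np.asarray(v,float);d=np.asarray(d,float)
    p=np.stack([(u-K[0,2])/K[0,0]*d,(v-K[1,2])/K[1,1]*d,d],-1)
    return (p-t)@R
def cloud(cam):
    info=vision.camera_info(cam); im,d=vision.get_image(cam)
    v,u=np.mgrid[:420,:560]
    W=world(cam,info,u,v,d); W[d==0]=np.nan
    return im,d,W,info
E
python3 - <<'E'
from h import *
s=telemetry.read_state(); print(s)
for c in ['scene','top','wrist']:
    im,d,W,info=cloud(c); save(c+'0',im); np.savez('/tmp/'+c+'0.npz',im=im,W=W)
    print(c,info)
E
```

```text
pics
{'clock': 0.0, 'q': array([ 1.21401394,  0.46839458, -0.0116306 ,  1.60363648,  0.00597259,
        1.07137913, -0.05625647]), 'qd': array([-0.00011311, -0.00145226,  0.0009128 ,  0.00141048, -0.00056276,
       -0.00183742,  0.00078856]), 'joint_efforts': array([ 7.74381933e-04, -5.32384729e+01,  2.16661545e-02, -2.51301599e+01,
        1.13186068e-02,  7.96642184e-03,  2.21845859e-06]), 'tool_pos': array([ 0.20041315, -0.61774293,  0.23032171]), 'tool_rot': array([ 3.14150499e+00,  1.78063071e-03, -1.25702274e+00]), 'contact_force': array([ 0.44096051, -0.31051328, -0.03517713]), 'wrist_torque': array([ 0.01964643,  0.00252148, -0.01413326]), 'width': 0.08575235240560004}
scene {'camera_matrix': array([[541.69676141,   0.        , 286.25033086],
       [  0.        , 541.69676141, 200.34604049],
       [  0.        ,   0.        ,   1.        ]]), 'R': array([[-0.63747699, -0.77039756,  0.01052048],
       [-0.54594554,  0.44203156, -0.71172436],
       [ 0.54366033, -0.45945151, -0.70238007]]), 't': array([0.50256623, 0.35914577, 1.11153451])}
top {'camera_matrix': array([[534.06774628,   0.        , 286.34866867],
       [  0.        , 534.06774628, 214.78612044],
       [  0.        ,   0.        ,   1.        ]]), 'R': array([[ 0.01146641, -0.99992108,  0.00513434],
       [-0.97776018, -0.01228732, -0.20936585],
       [ 0.20941241, -0.00261947, -0.9778239 ]]), 't': array([0.13936408, 0.61456239, 1.22585407])}
wrist {'camera_matrix': array([[332.4124053 ,   0.        , 278.83806669],
       [  0.        , 332.4124053 , 205.91559703],
       [  0.        ,   0.        ,   1.        ]]), 'R': array([[ 0.30834187, -0.95127486, -0.00119399],
       [-0.91025676, -0.29541058,  0.29011243],
       [-0.27632938, -0.08836697, -0.95699183]]), 't': array([-0.64885435, -0.0372901 ,  0.37967485])}
```

View pics/scene0.png

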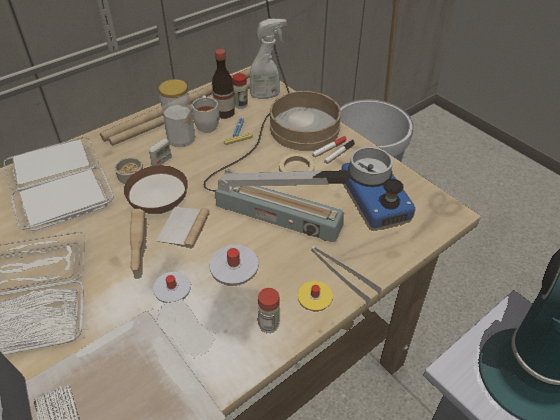

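View pics/top0.png

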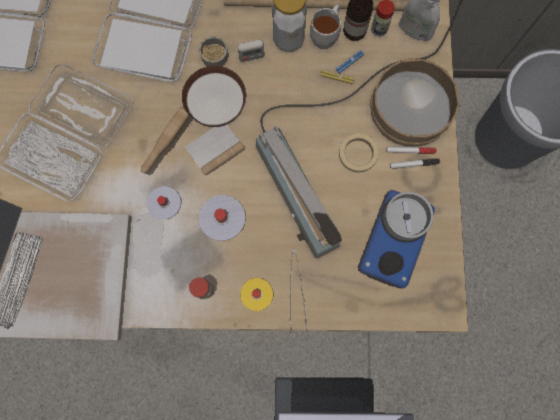

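View pics/wrist0.png

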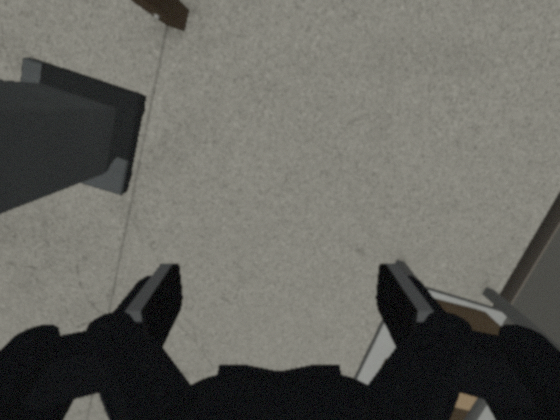

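Scene: the possible covers in the top view are a large silver one (222,217), a small silver one (163,203) and a yellow one (257,294). By the description it is the large silver one at (222,217). The mill has its bowl at (407,216) and its key at (391,263). I'll measure these and check a crop.

Run:
```python
from h import *
im,d,W,info=cloud('top')
ims,ds,Ws,infos=cloud('scene')
for cam,WW in(('top',W),('scene',Ws)):
  for n in ['cover','cover_knob','mill_rim','key_top','key','spice_jar','tongs']:
    for r in finder.trace(cam,n)[:3]:
        m=r['mask']; P=WW[m]; P=P[~np.isnan(P[:,0])]
        print(cam,n,round(r['score'],2),np.round(r['centre']),m.sum(),np.round(np.median(P,0),3),np.round(np.percentile(P,2,axis=0),3),np.round(np.percentile(P,98,axis=0),3))
save('crop_top',cv2.resize(im[170:320,130:450],None,fx=2.5,fy=2.5,interpolation=cv2.INTER_CUBIC))
save('crop_sc',cv2.resize(ims[120:320,150:430],None,fx=2.8,fy=2.8,interpolation=cv2.INTER_CUBIC))
print(telemetry.read_state()['clock'])
```

```text
top cover 0.91 [292. 258.] 802 [0.425 0.217 0.01 ] [0.39  0.182 0.004] [0.46  0.251 0.038]
top cover 0.57 [201. 166.] 865 [0.651 0.456 0.01 ] [0.615 0.42  0.005] [0.693 0.495 0.041]
top cover_knob 0.96 [201. 163.] 920 [0.652 0.456 0.01 ] [0.615 0.419 0.001] [0.695 0.498 0.041]
top cover_knob 0.92 [290. 256.] 829 [0.426 0.217 0.01 ] [0.391 0.182 0.004] [0.46  0.253 0.038]
top cover_knob 0.82 [215. 222.] 1634 [0.613 0.308 0.014] [0.565 0.258 0.008] [0.668 0.361 0.055]
top mill_rim 0.69 [238. 396.] 4801 [ 0.559 -0.117  0.06 ] [ 0.456 -0.191  0.035] [ 0.663 -0.042  0.12 ]
top mill_rim 0.21 [261. 394.] 403 [ 0.494 -0.096  0.118] [ 0.472 -0.12   0.058] [ 0.518 -0.074  0.124]
top key_top 0.92 [261. 396.] 355 [ 0.494 -0.096  0.119] [ 0.472 -0.118  0.113] [ 0.515 -0.074  0.124]
top key 0.7 [263. 390.] 331 [ 0.495 -0.096  0.119] [ 0.475 -0.117  0.114] [ 0.516 -0.075  0.124]
top key 0.16 [290. 205.] 446 [0.433 0.34  0.107] [0.413 0.322 0.001] [0.457 0.366 0.113]
top spice_jar 0.75 [291. 203.] 443 [0.434 0.34  0.107] [0.413 0.322 0.001] [0.459 0.371 0.113]
top spice_jar 0.65 [158. 350.] 596 [ 0.
[... 452 characters left out ...]
cover_knob 0.65 [284. 173.] 891 [0.647 0.458 0.01 ] [0.613 0.418 0.005] [0.693 0.493 0.039]
scene mill_rim 0.83 [190. 376.] 3695 [ 0.552 -0.1    0.06 ] [ 0.448 -0.195  0.017] [ 0.66  -0.037  0.119]
scene key_top 0.67 [189. 393.] 342 [ 0.489 -0.092  0.117] [ 0.47  -0.122  0.072] [ 0.516 -0.075  0.123]
scene key_top 0.56 [159. 298.] 340 [ 0.812 -0.06   0.017] [ 0.75  -0.086 -0.   ] [0.838 0.007 0.022]
scene key 0.87 [188. 391.] 324 [ 0.489 -0.092  0.117] [ 0.47  -0.121  0.078] [ 0.515 -0.075  0.123]
scene spice_jar 0.63 [310. 271.] 878 [0.421 0.351 0.081] [0.411 0.326 0.008] [0.451 0.365 0.111]
scene tongs 0.84 [271. 352.] 690 [0.415 0.117 0.009] [ 0.338  0.092 -0.002] [0.528 0.136 0.023]
0.95
```

View pics/crop_top.png

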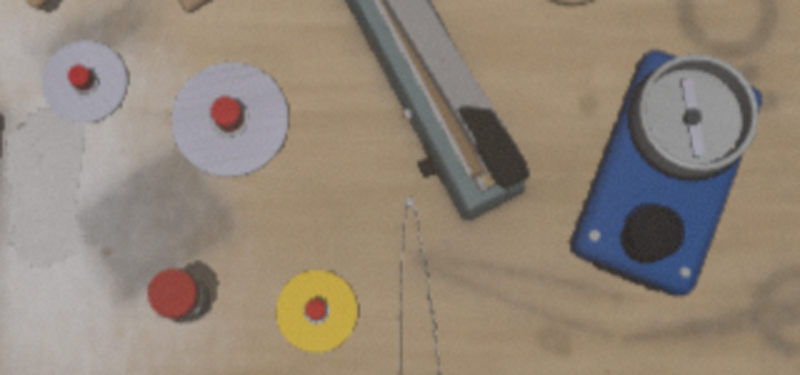

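View pics/crop_sc.png

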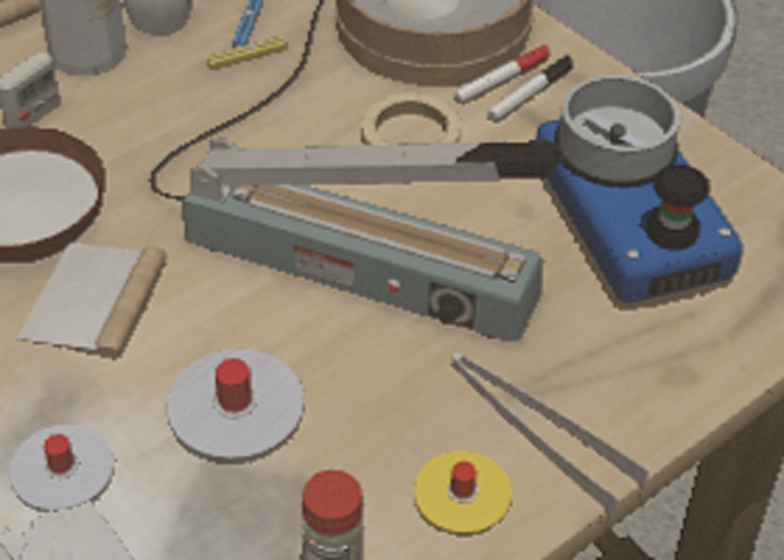

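The crops confirm the choice: the large silver disc with the red knob. Both smaller discs are clearly smaller. The heat-sealer's raised arm stands between the cover and the mill. Next: precise fits and obstacle heights.

Run:
```python
from h import *
for cam in('top','scene'):
    info=vision.camera_info(cam); im,d,W,_=cloud(cam)
    K=info['camera_matrix'];R=info['R'];t=info['t']
    def plane(mask,z):
        # intersect pixel rays with z plane
        v,u=np.nonzero(mask); r=np.stack([(u-K[0,2])/K[0,0],(v-K[1,2])/K[1,1],np.ones(len(u))],-1)@R
        o=-R.T@t; return o+r*((z-o[2])/r[:,2])[:,None]
    def circ(P):
        (c,rad)=cv2.minEnclosingCircle(P[:,:2].astype(np.float32)*1000); return np.round(c,1),round(rad,1)
    hsv=cv2.cvtColor(im,cv2.COLOR_BGR2HSV)
    near=(np.abs(W[...,0]-.61)<.09)&(np.abs(W[...,1]-.31)<.09)
    red=near&(hsv[...,1]>130)
    P=W[red&(W[...,2]>.046)]; print(cam,'knob top z',np.round(np.nanmedian(P,0),4),circ(plane(red&(W[...,2]>.048),.053)), (red).sum())
    disc=near&(hsv[...,1]<60)&(W[...,2]>.007)
    print('disc z',np.nanmedian(W[disc][:,2]), 'circ',circ(plane(disc|red&(W[...,2]<.03),.013)))
    pm=plane(disc,.013); print('bbox',pm.min(0),pm.max(0))
    # rim
    nb=(np.abs(W[...,0]-.61)<.09)&(np.abs(W[...,1]+.13)<.09)
    rim=nb&(W[...,2]>.094)&(W[...,2]<.112)&(np.hypot(W[...,0]-.495,W[...,1]+.096)>.035)
    P=W[rim]; print('rim z',np.median(P[:,2]),circ(P),len(P))
    A=np.c_[P[:,:2],np.ones(len(P))]; s=np.linalg.lstsq(2*P[:,:2].copy() if 0 else np.c_[2*P[:,:2],np.ones(len(P))],(P[:,:2]**2).sum(1),rcond=None)[0]; print('lsq',s[:2],np.sqrt(s[2]+s[0]**2+s[1]**2))
    nk=(np.hypot(W[...,0]-.495,W[...,1]+.096)<.04)&(W[...,2]>.108)
    print('key',np.median(W[nk],0),circ(plane(nk,.118)))
    # heights map
    if cam=='top':
        ok=(W[...,2]>.02)&(W[...,0]>.35)&(W[...,0]<.85)&(W[...,1]<.55)&(W[...,1]>-.3)
        P=W[ok]; 
        xs=np.arange(.36,.86,.04); ys=np.arange(.5,-.3,-.04)
        print('      '+' '.join(f'{y+0:5.2f}' for y in ys))
        for x in xs[::-1]:
            print(f'{x:.2f} ',' '.join(f"{int(1000*max([0]+list(P[(abs(P[:,0]-x)<.02)&(abs(P[:,1]-y)<.02),2]))):5d}" for y in ys))
```

```text
top knob top z [0.615  0.3085 0.0531] (array([615.1, 308.9]), 12.9) 89
disc z 0.013663455490219701 circ (array([611.5, 338.7]), 88.6)
bbox [0.52497877 0.25032904 0.013     ] [0.68255792 0.39247297 0.013     ]
rim z 0.09952940269464537 (array([ 611. , -141.9]), 56.5) 399
lsq [ 0.61067933 -0.14172449] 0.05277492063564755
key [ 0.49452424 -0.0959819   0.11849259] (array([495.1, -95.9]), 25.2)
       0.50  0.46  0.42  0.38  0.34  0.30  0.26  0.22  0.18  0.14  0.10  0.06  0.02 -0.02 -0.06 -0.10 -0.14 -0.18 -0.22 -0.26
0.84      0    53    54    63    62    63     0    32    96    51     0     0    22    24    23    75    77    73    74    78
0.80     48    53    47     0     0    27    25    97   104   104     0     0    24    23    23    24    74    78    76     0
0.76     51    48     0    20    26    25     0    62   120   122    59     0    24    26    26    25    20    21    23    21
0.72     50     0     0    23    24     0     0     0   125   139   139     0     0     0     0     0     0     0     0     0
0.68      0    41     0     0     0     0     0     0    63   151   158     0
[... 753 characters left out ...]
  0     0     0     0    58    63     0     0     0
0.40      0     0     0     0   110     0     0    39     0     0    23     0     0     0     0     0     0     0     0     0
0.36      0     0     0     0     0     0     0     0     0    25    27     0     0     0     0     0     0     0     0     0
scene knob top z [0.6133 0.3077 0.0527] (array([612.8, 307.6]), 15.3) 144
disc z 0.013005645411539726 circ (array([606.7, 313.8]), 68.8)
bbox [0.54746179 0.24854039 0.013     ] [0.67310859 0.36558161 0.013     ]
rim z 0.09852864258981422 (array([ 609.6, -143.7]), 58.2) 298
lsq [ 0.60878776 -0.14353568] 0.052851761885483906
key [ 0.49120086 -0.09548441  0.11833823] (array([492. , -96.3]), 27.3)
```

```bash
cat >> h.py <<'E'
from scipy.spatial.transform import Rotation as Ro
def shift(p0,rpy0,wps):
    """wps: list of (x,y,z,yaw) -> tool shifts mm & turn"""
    R0=Ro.from_euler('xyz',rpy0).as_matrix(); out=[]
    for w in wps:
        s=R0.T@(np.array(w[:3])-p0)*1000
        Rt=Ro.from_euler('xyz',[np.pi,0,w[3]]).as_matrix()
        tr=Ro.from_matrix(R0.T@Rt).as_rotvec()[2]
        out.append(np.round(np.r_[s,tr],2).tolist())
    return out
E
python3 - <<'E'
from h import *
s=telemetry.read_state();p=s['tool_pos'];r=s['tool_rot'];print(s['clock'],p,r)
wp=[(.201,-.618,.33,-1.257),(.45,-.40,.33,-.5),(.60,-.1,.33,.2),(.60,.15,.33,.9)]
for a in shift(p,r,wp):print(a)
for c in('scene0','top0'):
    W=np.load('/tmp/'+c+'.npz')['W'].reshape(-1,3); P=W[(W[:,2]>-.3)&(W[:,1]<-.26)&(W[:,0]>.0)&(W[:,0]<.8)&(W[:,1]>-.9)]
    print(c,len(P)); 
    for x in np.arange(0,.8,.1): print(round(x,1),[ (int(1000*P[m,2].max()) if (m:=(abs(P[:,0]-x)<.05)&(abs(P[:,1]-y)<.05)).any() else None) for y in np.arange(-.3,-.9,-.1)])
E
```

```text
1.05 [ 0.200605   -0.61825405  0.23127839] [ 3.14157188e+00  5.25200164e-06 -1.25706111e+00]
[-0.12, -0.45, -98.72, -0.0]
[-130.63, -304.58, -98.73, -0.76]
[-369.7, -539.84, -98.73, -1.46]
[-607.5, -616.99, -98.73, -2.16]
scene0 1290
0.0 [None, None, None, None, None, None, None]
0.1 [None, None, None, None, None, None, None]
0.2 [None, None, None, None, None, None, None]
0.3 [2, None, None, None, None, None, None]
0.4 [7, None, None, None, None, None, None]
0.5 [6, None, None, None, None, None, None]
0.6 [7, None, None, None, None, None, None]
0.7 [5, None, None, None, None, None, None]
top0 2679
0.0 [None, None, None, None, None, None, None]
0.1 [None, None, None, None, None, None, None]
0.2 [None, None, None, None, None, None, None]
0.3 [5, None, None, None, None, None, None]
0.4 [7, None, None, None, None, None, None]
0.5 [8, None, None, None, None, None, None]
0.6 [8, None, None, None, None, None, None]
0.7 [7, None, None, None, None, None, None]
```

Emit:
play_rows:
  commands:
    - [[1,0,0,-50,0],[1,0,0,-99,0],[1,-130,-305,-99,-0.76],[1,-130,-305,-99,-0.76],[1,-130,-305,-99,-0.76],[1,-130,-305,-99,-0.76],[1,-130,-305,-99,-0.76],[1,-130,-305,-99,-0.76],[1,-130,-305,-99,-0.76],[1,-370,-540,-99,-1.46],[1,-370,-540,-99,-1.46],[1,-370,-540,-99,-1.46],[1,-370,-540,-99,-1.46],[1,-370,-540,-99,-1.46],[1,-370,-540,-99,-1.46],[1,-370,-540,-99,-1.46],[1,-607,-617,-99,-2.16],[1,-607,-617,-99,-2.16],[1,-607,-617,-99,-2.16],[1,-607,-617,-99,-2.16]]

```text
clock: 3.05
tool_pos: [0.5999, 0.102, 0.3305]
tool_rot: [3.141, -0.0, 0.809]
contact_force: [0.5, 1.1, -0.2]
width: 0.0855
```

Run:
```python
from h import *
s=telemetry.read_state();p=s['tool_pos'];r=s['tool_rot'];print(s['clock'],p,r,s['q'])
wp=[(.60,.17,.33,.9),(.56,.308,.19,1.57)]
for a in shift(p,r,wp):print(a)
```

```text
3.05 [0.59993285 0.10201832 0.33049323] [ 3.14094765e+00 -1.42226304e-04  8.08567902e-01] [ 0.29741492  0.41149306 -0.7039322   1.55772858  0.27474837  1.2731741
  0.3623385 ]
[49.22, -46.9, 0.47, -0.09]
[121.39, -171.21, 140.4, -0.76]
```

Run:
```python
from h import *
s=telemetry.read_state();p=s['tool_pos'];r=s['tool_rot']
wp=[(.605,.27,.33,1.3),(.61,.308,.16,1.57)]
for a in shift(p,r,wp):print(a)
```

```text
[125.0, -112.33, 0.44, -0.49]
[155.91, -135.07, 170.43, -0.76]
```

Emit:
play_rows:
  commands:
    - [[1,125,-112,0,-0.49],[1,125,-112,0,-0.49],[1,125,-112,0,-0.49],[1,125,-112,0,-0.49],[1,156,-135,170,-0.76],[1,156,-135,170,-0.76],[1,156,-135,170,-0.76],[1,156,-135,170,-0.76],[1,156,-135,170,-0.76]]

```text
clock: 3.95
tool_pos: [0.6093, 0.3049, 0.1555]
tool_rot: [-3.135, 0.004, 1.563]
contact_force: [0.9, -0.1, 0.5]
width: 0.0853
```

Run:
```python
from h import *
im,d,W,info=cloud('wrist'); save('w1',im)
s=telemetry.read_state();p=s['tool_pos'];r=s['tool_rot'];print(s['clock'],p,r,s['q'])
hsv=cv2.cvtColor(im,cv2.COLOR_BGR2HSV)
near=(np.hypot(W[...,0]-.614,W[...,1]-.308)<.07)
red=near&(hsv[...,1]>130)
K=info['camera_matrix'];R=info['R'];t=info['t']
def plane(mask,z):
    v,u=np.nonzero(mask); q=np.stack([(u-K[0,2])/K[0,0],(v-K[1,2])/K[1,1],np.ones(len(u))],-1)@R
    o=-R.T@t; return o+q*((z-o[2])/q[:,2])[:,None]
m=red&(W[...,2]>.048)
P=W[m];print(len(P),np.nanmedian(P,0),P.min(0),P.max(0)); q=plane(m,.053);print(q.min(0),q.max(0),cv2.minEnclosingCircle(q[:,:2].astype(np.float32)))
for n in('cover',):
  for x in finder.trace('wrist',n)[:2]:
    q=plane(x['mask'],.013);print(x['score'],x['centre'],cv2.minEnclosingCircle(q[:,:2].astype(np.float32)))
```

```text
4.0 [0.61083908 0.30553785 0.1586646 ] [-3.13860519e+00  1.64070763e-03  1.56260782e+00] [-0.01395124  0.74356089 -0.77281681  1.53215789  0.55817527  1.10059338
  0.64859716]
8413 [0.59955863 0.30347236 0.22942598] [0.58952456 0.2380502  0.04827217] [0.62926694 0.37697787 0.25343577]
[0.59991112 0.03762602 0.053     ] [0.82112031 0.56820053 0.053     ] ((0.8191494941711426, 0.30291327834129333), 0.26539456844329834)
0.92 [236.6, 444.2] ((0.6516587138175964, 0.4549100697040558), 0.04328251630067825)
0.86 [7.4, 164.0] ((0.4574893116950989, 0.21867167949676514), 0.025964463129639626)
```

View pics/w1.png

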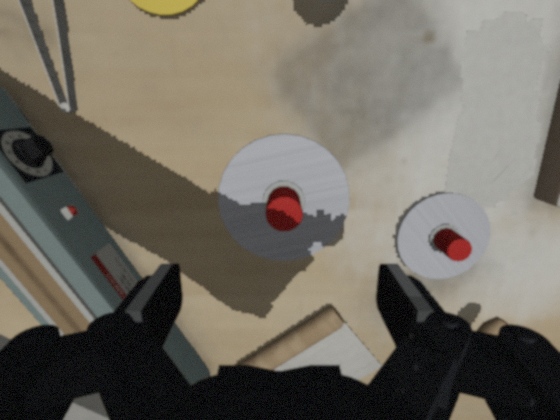

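The wrist view shows the target cover centred at about (285,197) with its knob at (284,208), between the open fingers. The small cover is off to the right at (443,237).

Run:
```python
from h import *
im,d,W,info=cloud('wrist')
s=telemetry.read_state();p=s['tool_pos'];r=s['tool_rot'];print(s['clock'],p,r)
hsv=cv2.cvtColor(im,cv2.COLOR_BGR2HSV)
near=(np.hypot(W[...,0]-.614,W[...,1]-.308)<.07)
K=info['camera_matrix'];R=info['R'];t=info['t']
def plane(mask,z):
    v,u=np.nonzero(mask); q=np.stack([(u-K[0,2])/K[0,0],(v-K[1,2])/K[1,1],np.ones(len(u))],-1)@R
    o=-R.T@t; return o+q*((z-o[2])/q[:,2])[:,None]
m=near&(hsv[...,1]>130)&(W[...,2]>.047)&(W[...,2]<.06)
P=W[m];print(len(P),np.median(P,0)); q=plane(m,.053);print(q.min(0),q.max(0),cv2.minEnclosingCircle(q[:,:2].astype(np.float32)))
m=near&(hsv[...,1]<60)&(W[...,2]>.007)&(W[...,2]<.02)
q=plane(m,.013);print(q.min(0),q.max(0),cv2.minEnclosingCircle(q[:,:2].astype(np.float32)),np.median(W[m][:,2]))
for a in shift(p,r,[(.614,.308,.08,1.57),(.614,.308,.018,1.57)]):print(a)
```

```text
4.1 [0.61250055 0.30635621 0.16216697] [ 3.13924900e+00 -9.85046886e-04  1.56188270e+00]
996 [0.61438257 0.30885771 0.05309853]
[0.60058064 0.29473952 0.053     ] [0.62866751 0.32238181 0.053     ] ((0.6145046949386597, 0.3085966110229492), 0.014894154854118824)
[0.55693886 0.25021542 0.013     ] [0.67440879 0.3664622  0.013     ] ((0.6156774163246155, 0.3084356486797333), 0.05884053558111191) 0.01322267191860307
[1.58, 1.29, 82.17, -0.01]
[1.52, 1.15, 144.17, -0.01]
```

Emit:
play_rows:
  commands:
    - [[1,0.5,4.5,0,0],[1,0.5,4.5,40,0],[1,0.5,4.5,75,0],[1,0.5,4.5,100,0],[1,0.5,4.5,120,0],[1,0.5,4.5,132,0],[1,0.5,4.5,138,0],[1,0.5,4.5,138,0],[1,0.5,4.5,138,0]]

```text
clock: 5.0
tool_pos: [0.6166, 0.3074, 0.0235]
tool_rot: [3.14, -0.001, 1.563]
contact_force: [-0.0, -1.3, -0.5]
width: 0.0855
```

Run:
```python
from h import *
im,d,W,info=cloud('wrist'); save('w2',im)
s=telemetry.read_state();print(s['clock'],s['tool_pos'],s['tool_rot'],s['contact_force'],s['qd'].round(3))
```

```text
5.05 [0.61664372 0.30736168 0.02363113] [ 3.13975613e+00 -1.07743069e-03  1.56290708e+00] [ 0.67383534 -0.53540647 -0.16789443] [ 0.001 -0.003 -0.     0.001  0.    -0.002 -0.001]
```

View pics/w2.png

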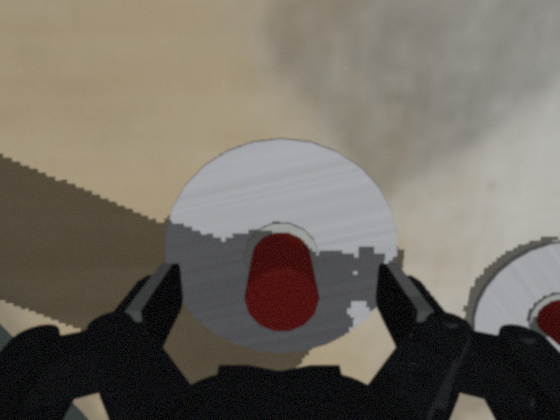

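The knob (282,285) stands between the pads. I'll correct by about 2 mm and close.

Emit:
play_rows:
  commands:
    - [[1,1,-2,4,0],[0,1,-2,4,0],[0,1,-2,4,0],[0,1,-2,4,0],[0,1,-2,4,0],[0,1,-2,4,0],[0,1,-2,4,0],[0,1,-2,4,0],[0,1,-2,4,0],[0,1,-2,4,0]]
  newtons: 50

```text
clock: 6.05
tool_pos: [0.6141, 0.3079, 0.0186]
tool_rot: [3.141, -0.0, 1.563]
contact_force: [-0.3, 0.3, 3.7]
width: 0.029
```

Emit:
play_rows:
  commands:
    - [[0,0,0,0,0],[0,0,0,-10,0],[0,0,0,-20,0],[0,0,0,-40,0],[0,0,0,-40,0],[0,0,0,-40,0]]

```text
clock: 6.65
tool_pos: [0.6144, 0.308, 0.0594]
tool_rot: [3.14, -0.001, 1.563]
contact_force: [-0.2, -0.7, -2.5]
width: 0.0291
```

Run:
```python
from h import *
im,d,W,info=cloud('wrist'); save('w3',im)
ims,ds,Ws,_=cloud('scene'); save('s3',ims[150:400,120:420])
s=telemetry.read_state();print(s['clock'],s['tool_pos'],s['tool_rot'],s['contact_force'],s['width'],s['q'])
```

```text
6.75 [0.61366718 0.30733801 0.05795341] [-3.14114467e+00  6.99007976e-04  1.56280369e+00] [ 0.06847037  0.6114472  -3.21466187] 0.02861216570412251 [-0.05515282  0.85676824 -0.70333783  1.57541174  0.64314892  0.9536311
  0.59104988]
```

View pics/w3.png

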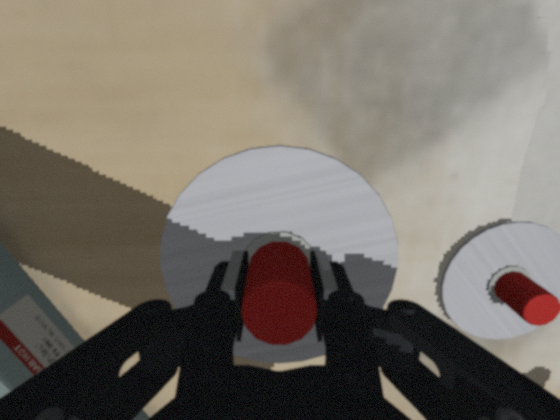

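View pics/s3.png

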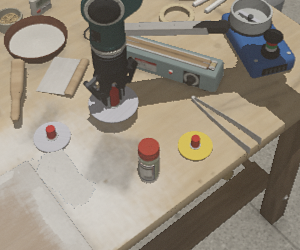

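Held: width is 29 mm, the weight reads about 3 N and the disc looks level. Next: lift well over the sealer lever (0.21 m) and cross to the mill.

Emit:
play_rows:
  commands:
    - [[0,0,0,-40,0],[0,0,0,-85,0],[0,0,0,-130,0],[0,0,0,-175,0],[0,0,0,-215,0],[0,0,0,-240,0],[0,-30,0,-240,0],[0,-70,0,-240,0],[0,-110,0,-240,0],[0,-150,0,-240,0],[0,-190,0,-240,0],[0,-230,0,-240,0],[0,-270,0,-240,0],[0,-310,0,-240,0],[0,-350,-1,-240,0],[0,-390,-3,-240,0],[0,-425,-4,-240,0],[0,-445,-4,-240,0],[0,-450,-4,-240,0],[0,-450,-4,-240,0]]

```text
clock: 8.75
tool_pos: [0.606, -0.1423, 0.2976]
tool_rot: [-3.141, -0.001, 1.562]
contact_force: [-0.7, 0.9, -2.0]
width: 0.0289
```

Run:
```python
from h import *
im,d,W,info=cloud('wrist'); save('w4',im)
s=telemetry.read_state();p=s['tool_pos'];r=s['tool_rot'];print(s['clock'],p,r,s['contact_force'],s['width'])
im2,d2,W2,_=cloud('top'); save('t4',cv2.resize(im2[130:330,260:500],None,fx=2.5,fy=2.5))
# disc plane from wrist
z=p[2]-.006
hsv=cv2.cvtColor(im,cv2.COLOR_BGR2HSV)
m=(np.hypot(W[...,0]-p[0],W[...,1]-p[1])<.065)&(abs(W[...,2]-z)<.012)&(hsv[...,1]<80)&(hsv[...,2]>60)
P=W[m];print(len(P)); A=np.c_[P[:,:2]-p[:2],np.ones(len(P))];c=np.linalg.lstsq(A,P[:,2],rcond=None)[0];print('disc slope',c, 'disc top below tcp',c[2]-p[2])
q=P[:,:2].astype(np.float32);print(cv2.minEnclosingCircle(q))
ap=p+0
for a in shift(p,r,[(.6105,-.142,.25,1.57)]):print(a)
```

```text
8.8 [ 0.60618    -0.14070342  0.29790551] [-3.14096298e+00 -1.22539765e-03  1.56418460e+00] [-0.30227524  0.50296705 -2.57505508] 0.028637657945270394
26360
disc slope [-7.99011540e-04 -1.45246307e-04  2.92386283e-01] disc top below tcp -0.005519228692075551
((0.6082814335823059, -0.14210930466651917), 0.059215568006038666)
[-1.33, 4.36, 47.9, -0.01]
```

View pics/w4.png

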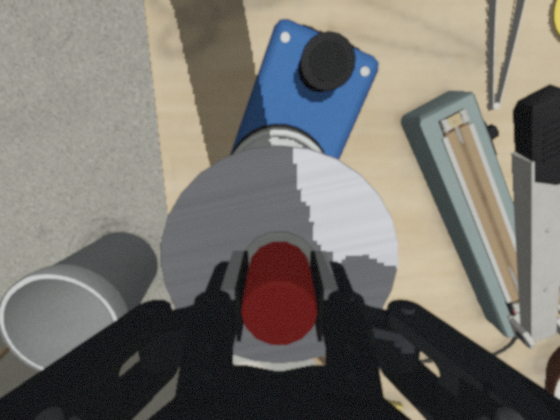

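View pics/t4.png

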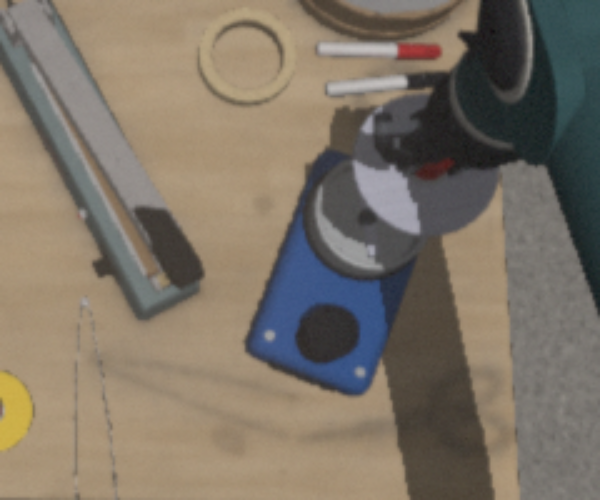

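Wrist view: cover held level, with the bowl's near rim showing at (285,135) and the key at (327,62). I'll check the rim against the cover in this same camera.

Run:
```python
from h import *
from scipy.optimize import least_squares
im,d,W,info=cloud('wrist')
s=telemetry.read_state();p=s['tool_pos'];print(s['clock'],p)
z=W[...,2]
m=(z>.092)&(z<.108)&(np.hypot(W[...,0]-.61,W[...,1]+.142)<.07)
P=W[m];print(len(P),P.min(0),P.max(0),np.median(z[m]))
rr=least_squares(lambda c:np.hypot(P[:,0]-c[0],P[:,1]-c[1])-.053,[.61,-.142],loss='soft_l1',f_scale=.002);print('rim centre',rr.x,rr.cost)
m=(abs(z-.1184)<.006)&(np.hypot(W[...,0]-.495,W[...,1]+.096)<.035);P=W[m];print('key',P.mean(0),(P.min(0)+P.max(0))/2)
hsv=cv2.cvtColor(im,cv2.COLOR_BGR2HSV)
m=(np.hypot(W[...,0]-p[0],W[...,1]-p[1])<.065)&(abs(z-.2924)<.006)&(hsv[...,1]<80)&(hsv[...,2]>60)
q=W[m][:,:2].astype(np.float32);print('disc',cv2.minEnclosingCircle(q))
```

```text
8.9 [ 0.60642151 -0.13971698  0.29829976]
592 [ 0.5545165  -0.18935847  0.09208886] [ 0.580247   -0.10011426  0.10226556] 0.09995816429508783
rim centre [ 0.61022759 -0.14331694] 0.0007392943307603192
key [ 0.49411474 -0.09757138  0.11856353] [ 0.49410768 -0.0972109   0.11724454]
disc ((0.6088221073150635, -0.139541357755661), 0.05923867225646973)
```

Emit:
play_rows:
  commands:
    - [[0,-2,3,40,0],[0,-2,3,80,0],[0,-2,3,110,0],[0,-2,3,130,0],[0,-2,3,140,0],[0,-2,3,140,0],[0,-2,3,140,0]]

```text
clock: 9.6
tool_pos: [0.6103, -0.1433, 0.1595]
tool_rot: [3.14, 0.0, 1.564]
contact_force: [-0.9, -0.3, -2.0]
width: 0.0288
```

Run:
```python
from h import *
im,d,W,info=cloud('wrist'); save('w5',im)
s=telemetry.read_state();p=s['tool_pos'];r=s['tool_rot'];print(s['clock'],p,r,s['contact_force'],s['width'])
im2,d2,W2,_=cloud('top')
for _ in range(2):
  s=telemetry.read_state();p=s['tool_pos'];print(p)
  im2,_,_,_=cloud('scene')
save('s5',cv2.resize(im2[100:280,280:480],None,fx=3,fy=3))
s=telemetry.read_state();p=s['tool_pos'];print(p)
hsv=cv2.cvtColor(im,cv2.COLOR_BGR2HSV)
m=(np.hypot(W[...,0]-p[0],W[...,1]-p[1])<.065)&(abs(W[...,2]-p[2]+.0055)<.006)&(hsv[...,1]<80)&(hsv[...,2]>60)
q=W[m][:,:2].astype(np.float32);print('disc',cv2.minEnclosingCircle(q))
z=W[...,2];m=(abs(z-.1184)<.006)&(np.hypot(W[...,0]-.495,W[...,1]+.096)<.035);P=W[m];print('key',P.mean(0),(P.min(0)+P.max(0))/2)
```

```text
9.65 [ 0.61040748 -0.14364002  0.15980295] [3.13914471e+00 3.63285818e-04 1.56364946e+00] [ 0.75343122 -0.005327   -2.85230479] 0.029072166244480977
[ 0.61039224 -0.14389208  0.1598739 ]
[ 0.61023833 -0.1440816   0.1597864 ]
[ 0.61004827 -0.14419948  0.15957758]
disc ((0.6127325296401978, -0.1428745687007904), 0.059359561651945114)
key [ 0.50146682 -0.09776164  0.11860052] [ 0.5034805  -0.09718292  0.11716074]
```

View pics/s5.png

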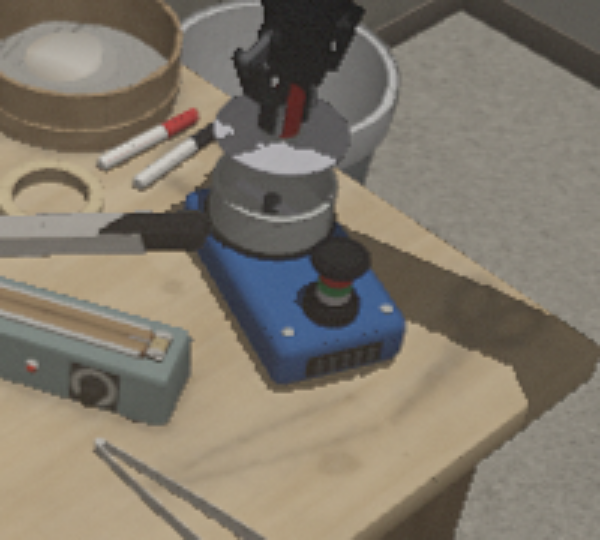

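The cover is 40 mm over the bowl and within 2 mm of it sideways. I'll lower it slowly.

Emit:
play_rows:
  commands:
    - [[0,1,-1.5,12,0],[0,1,-1.5,24,0],[0,1,-1.5,32,0],[0,1,-1.5,37,0],[0,1,-1.5,41,0],[0,1,-1.5,44,0],[0,1,-1.5,46,0],[0,1,-1.5,46,0]]

```text
clock: 10.6
tool_pos: [0.6079, -0.1432, 0.1122]
tool_rot: [-3.142, 0.0, 1.563]
contact_force: [-0.6, -0.1, -2.5]
width: 0.0289
```

Emit:
play_rows:
  commands:
    - [[0,0,0,1,0],[0,0,0,2,0],[0,0,0,3,0],[0,0,0,3,0]]

```text
clock: 11.0
tool_pos: [0.6081, -0.1432, 0.1105]
tool_rot: [3.141, 0.001, 1.563]
contact_force: [-2.2, -0.5, 5.5]
width: 0.0284
```

Run:
```python
from h import *
im,d,W,info=cloud('wrist'); save('w6',im)
im2,d2,W2,_=cloud('scene'); save('s6',cv2.resize(im2[100:280,280:480],None,fx=3,fy=3))
s=telemetry.read_state();p=s['tool_pos'];r=s['tool_rot'];print(s['clock'],p,r,s['contact_force'],s['wrist_torque'],s['width'])
hsv=cv2.cvtColor(im,cv2.COLOR_BGR2HSV)
m=(np.hypot(W[...,0]-p[0],W[...,1]-p[1])<.065)&(abs(W[...,2]-p[2]+.0055)<.008)&(hsv[...,1]<80)&(hsv[...,2]>60)
P=W[m];A=np.c_[P[:,:2]-p[:2],np.ones(len(P))];print('slope',np.linalg.lstsq(A,P[:,2],rcond=None)[0])
print('disc',cv2.minEnclosingCircle(P[:,:2].astype(np.float32)))
```

```text
11.1 [ 0.6080655  -0.14320487  0.11050146] [3.14110880e+00 7.52026733e-04 1.56273160e+00] [-3.1858891  -0.46441589  5.30753472] [0.14724752 0.52671514 0.04206406] 0.028815302630262832
slope [ 0.00021323 -0.00048725  0.10533161]
disc ((0.6102617383003235, -0.1429019421339035), 0.0591399110853672)
```

View pics/s6.png

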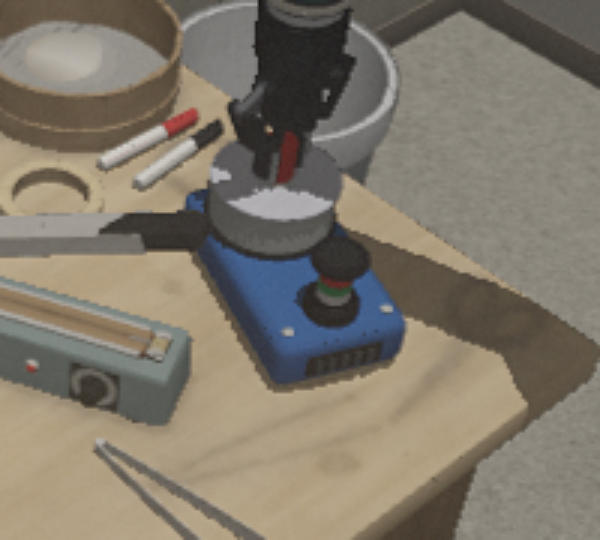

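The disc top is at 0.1053 m (seated means 0.105), its slope is under 0.001, and it pushes back with 5 N. It's seated, so I'll release and rise.

Emit:
play_rows:
  commands:
    - [[0.5,0,0,0,0],[0.7,0,0,0,0],[0.7,0,0,0,0],[0.7,0,0,0,0],[0.7,0,0,-5,0],[0.7,0,0,-20,0],[0.7,0,0,-50,0],[0.7,0,0,-90,0],[0.7,0,0,-120,0],[0.7,0,0,-120,0]]
  newtons: 30

```text
clock: 12.1
tool_pos: [0.6108, -0.1428, 0.2356]
tool_rot: [3.132, 0.002, 1.563]
contact_force: [0.2, -0.3, 1.3]
width: 0.0598
```

Run:
```python
from h import *
im,d,W,info=cloud('wrist'); save('w7',im)
im2,d2,W2,_=cloud('scene'); save('s7',cv2.resize(im2[100:280,280:480],None,fx=3,fy=3))
s=telemetry.read_state();p=s['tool_pos'];r=s['tool_rot'];print(s['clock'],p,r,s['contact_force'],s['width'])
hsv=cv2.cvtColor(im,cv2.COLOR_BGR2HSV)
m=(np.hypot(W[...,0]-.6105,W[...,1]+.1425)<.065)&(abs(W[...,2]-.105)<.012)&(hsv[...,1]<80)&(hsv[...,2]>60)
P=W[m];A=np.c_[P[:,:2]-[.6105,-.1425],np.ones(len(P))];print('slope',np.linalg.lstsq(A,P[:,2],rcond=None)[0])
print('disc',cv2.minEnclosingCircle(P[:,:2].astype(np.float32)))
m=(abs(W[...,2]-.1184)<.005)&(np.hypot(W[...,0]-.495,W[...,1]+.096)<.03);P=W[m];print('key',P.mean(0),P.min(0),P.max(0))
for a in shift(p,r,[(.4945,-.0965,.2,1.57),(.4945,-.0965,.13,1.57)]):print(a)
```

```text
12.2 [ 0.60826811 -0.14323823  0.2309438 ] [3.13933500e+00 1.10148794e-03 1.56289581e+00] [ 0.12840934 -0.51110036 -0.66815171] 0.05943705936399956
slope [-0.00081337 -0.00035923  0.1052849 ]
disc ((0.6098223328590393, -0.14312782883644104), 0.05898832529783249)
key [ 0.49415755 -0.09753443  0.11858221] [ 0.46971789 -0.12177831  0.11353069] [ 0.51896603 -0.0724539   0.12142302]
[45.87, -114.2, 30.64, -0.01]
[45.95, -114.36, 100.64, -0.01]
```

View pics/w7.png

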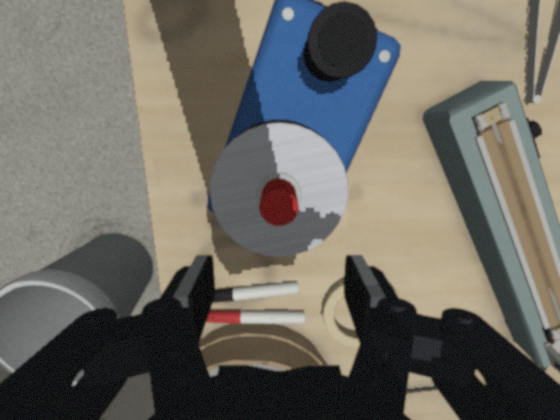

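View pics/s7.png

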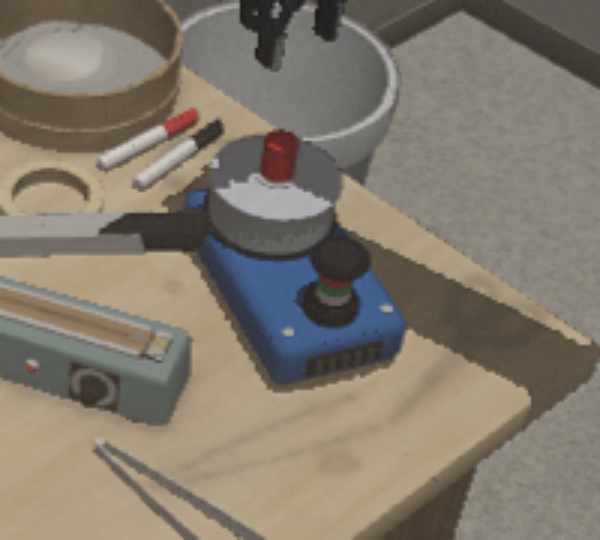

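The cover sits seated and level with the gripper clear of it. Now I'll shut the fingers and go over the key.

Emit:
play_rows:
  commands:
    - [[0,0,-10,0,0],[0,10,-40,0,0],[0,30,-75,0,0],[0,46,-105,0,0],[0,46,-114,20,0],[0,46,-114,50,0],[0,46,-114,75,0],[0,46,-114,90,0],[0,46,-114,93,0],[0,46,-114,93,0],[0,46,-114,93,0]]

```text
clock: 13.3
tool_pos: [0.4948, -0.0962, 0.1371]
tool_rot: [3.14, 0.0, 1.563]
contact_force: [0.1, -0.4, 0.1]
width: -0.0
```

Run:
```python
from h import *
for _ in range(3):
    im,d,W,info=cloud('wrist')
    s=telemetry.read_state();p=s['tool_pos'];r=s['tool_rot'];print(s['clock'],p,r,s['contact_force'],s['width'],s['qd'].round(3))
save('w8',im)
im2,d2,W2,_=cloud('scene'); save('s8',cv2.resize(im2[100:280,280:480],None,fx=3,fy=3))
m=(abs(W[...,2]-.1184)<.005)&(np.hypot(W[...,0]-.495,W[...,1]+.096)<.03);P=W[m];print('key',len(P),P.mean(0),P.min(0),P.max(0))
```

```text
13.35 [ 0.4949549  -0.09627053  0.13720956] [3.13994489e+00 3.85717402e-04 1.56294659e+00] [ 0.36880243  0.17901134 -0.43986469] -0.0004251256406350128 [ 0.001 -0.003  0.002 -0.002  0.002 -0.002 -0.001]
13.4 [ 0.49490521 -0.09632757  0.13720004] [3.13992285e+00 5.11633458e-04 1.56290040e+00] [-0.07999839  0.02747945  0.14166633] 0.00014151816940903862 [ 0.001  0.001  0.003  0.003  0.001 -0.001 -0.001]
13.45 [ 0.49480108 -0.09638114  0.1371113 ] [3.14011286e+00 5.75825459e-04 1.56280169e+00] [-0.3408396  -0.20402904  0.51960798] 0.00017199082346753102 [0.002 0.001 0.002 0.003 0.001 0.    0.002]
key 4420 [ 0.48646431 -0.09724647  0.11845448] [ 0.46927663 -0.1216247   0.11352778] [ 0.51106759 -0.07227094  0.12077622]
```

View pics/w8.png

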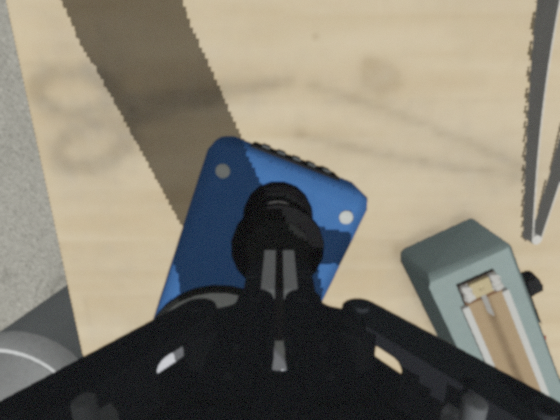

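View pics/s8.png

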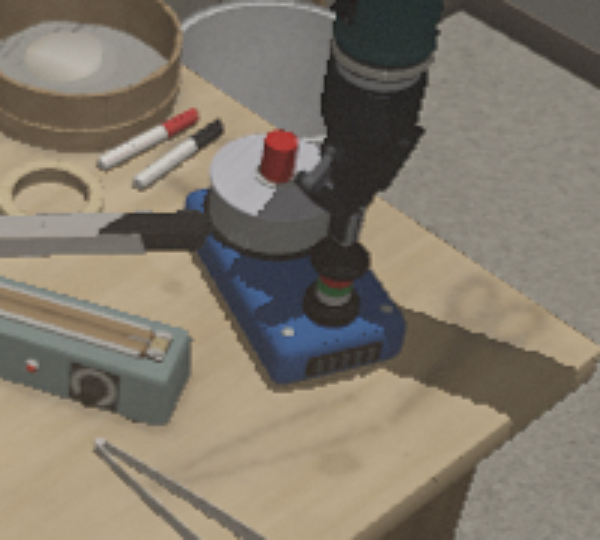

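The fingers are over the cap, and the scene view shows the bands (at about 333,288) and the cover on its bowl. First a gentle press of about 5 mm, to check the contact height.

Emit:
play_rows:
  commands:
    - [[0,0,0,10,0],[0,0,0,16,0],[0,0,0,20,0],[0,0,0,22,0],[0,0,0,24,0],[0,0,0,24,0],[0,0,0,24,0]]

```text
clock: 14.2
tool_pos: [0.4939, -0.0964, 0.1123]
tool_rot: [-3.141, 0.0, 1.563]
contact_force: [-1.8, 0.4, 3.6]
width: 0.0001
```

Run:
```python
from h import *
s=telemetry.read_state();print(s['clock'],s['tool_pos'],s['contact_force'])
im2,d2,W2,_=cloud('scene'); save('s9',cv2.resize(im2[160:225,360:440],None,fx=9,fy=9,interpolation=cv2.INTER_CUBIC))
s=telemetry.read_state();print(s['clock'],s['tool_pos'],s['contact_force'])
```

```text
14.2 [ 0.49394787 -0.09636494  0.11228388] [-1.75500744  0.40884764  3.60448804]
14.25 [ 0.49400136 -0.09632164  0.1123257 ] [-2.19887339 -0.36177033  3.40521435]
```

View pics/s9.png

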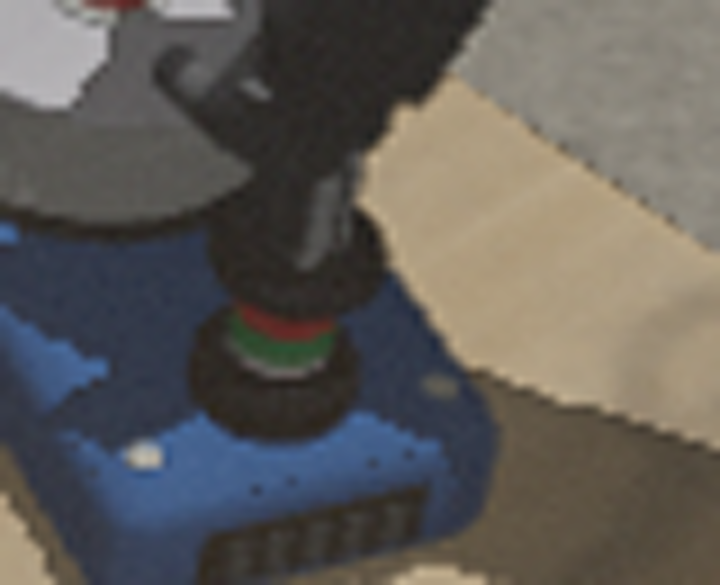

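About 6 mm down at 3.5 N, a thin white band still showing at (290,370), which fits the spring. Another 9 mm should put it mid-green.

Emit:
play_rows:
  commands:
    - [[0,0,0,2,0],[0,0,0,4,0],[0,0,0,6,0],[0,0,0,7.5,0],[0,0,0,8.5,0],[0,0,0,9,0],[0,0,0,9,0],[0,0,0,9,0]]

```text
clock: 15.05
tool_pos: [0.4943, -0.0963, 0.1033]
tool_rot: [-3.142, 0.0, 1.563]
contact_force: [-2.0, -0.7, 5.4]
width: -0.0001
```

Run:
```python
from h import *
s=telemetry.read_state();print(s['clock'],s['tool_pos'],s['contact_force'])
im2,d2,W2,_=cloud('scene'); save('s10',cv2.resize(im2[160:225,360:440],None,fx=9,fy=9,interpolation=cv2.INTER_CUBIC))
s=telemetry.read_state();print(s['clock'],s['tool_pos'],s['contact_force'])
```

```text
15.05 [ 0.49426124 -0.09630387  0.10327263] [-1.9654292  -0.68643203  5.38906742]
15.1 [ 0.49428146 -0.0962809   0.10327119] [-2.88690209 -1.08258884  5.47869846]
```

View pics/s10.png

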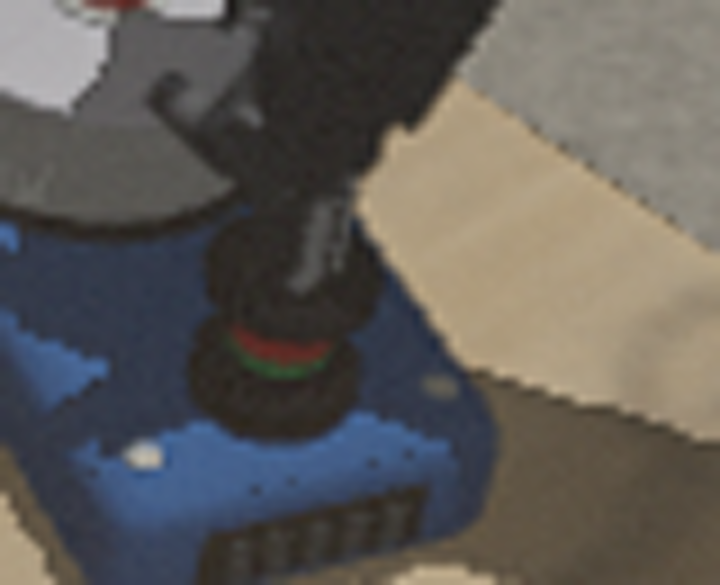

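The collar edge is now in green, with white gone and red still clear above it. Depth is about 14.7 mm at 5.4 N, both in the expected range. I'll hold here.

Emit:
play_rows:
  commands:
    - [[0,0,0,0,0],[0,0,0,0,0],[0,0,0,0,0],[0,0,0,0,0],[0,0,0,0,0],[0,0,0,0,0],[0,0,0,0,0],[0,0,0,0,0],[0,0,0,0,0],[0,0,0,0,0],[0,0,0,0,0],[0,0,0,0,0],[0,0,0,0,0],[0,0,0,0,0],[0,0,0,0,0],[0,0,0,0,0],[0,0,0,0,0],[0,0,0,0,0],[0,0,0,0,0],[0,0,0,0,0]]

```text
clock: 17.1
tool_pos: [0.4943, -0.0963, 0.1033]
tool_rot: [3.142, 0.0, 1.563]
contact_force: [-2.6, -0.1, 6.3]
width: 0.0001
```

Emit:
play_rows:
  commands:
    - [[0,0,0,0,0],[0,0,0,0,0],[0,0,0,0,0],[0,0,0,0,0],[0,0,0,0,0],[0,0,0,0,0],[0,0,0,0,0],[0,0,0,0,0],[0,0,0,0,0],[0,0,0,0,0]]

```text
clock: 18.1
tool_pos: [0.4943, -0.0963, 0.1033]
tool_rot: [3.142, 0.0, 1.563]
contact_force: [-2.5, -0.8, 5.7]
width: -0.0002
```

Run:
```python
from h import *
im2,d2,W2,_=cloud('scene'); save('s11',cv2.resize(im2[100:280,280:480],None,fx=3,fy=3,interpolation=cv2.INTER_CUBIC))
s=telemetry.read_state();print(s['clock'],s['tool_pos'],s['contact_force'])
W=W2;hsv=cv2.cvtColor(im2,cv2.COLOR_BGR2HSV)
m=(np.hypot(W[...,0]-.61,W[...,1]+.1425)<.06)&(abs(W[...,2]-.105)<.008)&(hsv[...,1]<60)&(hsv[...,2]>60)
P=W[m];A=np.c_[P[:,:2]-[.61,-.1425],np.ones(len(P))];print(len(P),'slope',np.linalg.lstsq(A,P[:,2],rcond=None)[0])
```

```text
18.15 [ 0.49427871 -0.09633223  0.10331483] [-3.14676983 -1.28775591  4.11873422]
663 slope [ 0.00061828 -0.00481642  0.10512701]
```

View pics/s11.png

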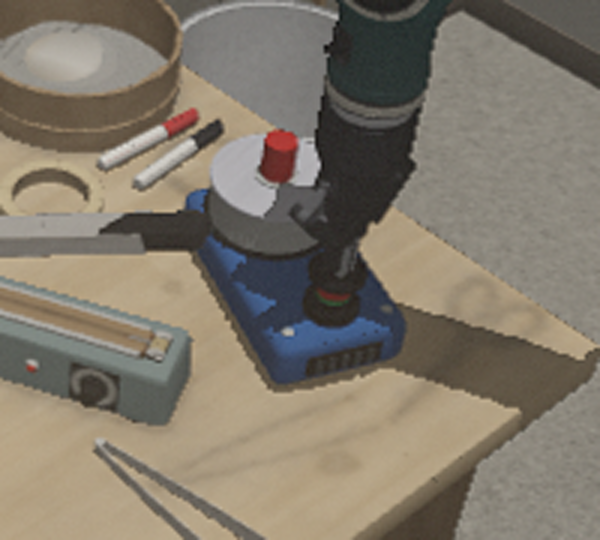

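The key has been held steady in the green for over 3 s, and the cover is still seated. Handing in.

```bash
python3 -c "
from h import *
print(order.sign_off()); s=telemetry.read_state(); print(s['clock'],s['tool_pos'],s['contact_force'])"
```

```text
the job is handed in; nothing more can be done
None
the job is handed in; nothing more can be done
```

The cover is seated on the mill's bowl and let go of, and I handed the job in at about 18 s, with the fingers still holding the key down in the green.

- **Cover:** I picked the larger silver cover by its knob, carried it over the sealer lever, lowered it onto the bowl and released it. After release the wrist camera put the disc's top at 0.1053 m (0.105 is seated), with a slope under 0.001.
- **Key:** The shut fingers pressed it about 14.7 mm, roughly mid-green. The depth stayed there for over 3 s. The picture showed the collar's edge in the green, with the red clear above it.
- **Bystanders:** I touched nothing else on the table, and none of the bystanders in the last crop looked moved. That crop left out the spice jar, which I did not check again after lifting the cover.

**Checks that disagreed or were noisy:**
- The last scene-camera fit gave the disc a slope of 0.005. It saw only part of the disc, so I put this down to noise.
- The vertical force wandered between 4.1 and 6.3 N while the depth did not change.
- There was a steady sideways force of 2 to 3 N at the key, probably friction on the cap.

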